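# Snap open the folding stand and mount the order tablet

## Task

Snap the folding tablet stand fully open, then take the order tablet out of its charging dock and stand it centred on the stand, foot behind the lip, leaning flat against the raised back with the screen facing out. Finally swing the keeper bar all the way across in front of the tablet, and let go. Do not knock or shift the cup, saucer, mug, pitcher and sugar jar around.

Things in the scene. Friction and masses are not known exactly. Their poses are not given: they have to be found in the camera images.
- stand: Folding tablet stand of steel, its base fixed to the counter. Origin: centre of the underside, x to the rear, y to the left, z up (mm below are in this frame). Dark base plate x -50 to 65, y -105 to 105, top at z 12. Two ears at y -84 and 84 (8 thick, x 26 to 44, top z 54) carry the hinge of the back.
- stand_lip (a point): Middle of the rear face of the stand's lip, at plate level: x -6, y 0, z 12 mm in the stand's frame. The lip is 10 mm high (z 12 to 22), 8 mm thick (x -14 to -6), 150 mm long in y. The tablet's foot stands behind it, on the plate.
- stand_hinge (a point): Middle of the hinge axis of the back: x 35, y 0, z 45 mm in the stand's frame; the axis runs along the stand's y; barrel radius 5 mm.
- stand_back (a joint): Angle of the stand's back, rad: 0 folded flat towards the stand's -x, 1.92 fully open at a stop, leaning back 20 degrees beyond upright. Over-centre: its 0.65 kg weight against a hinge spring holds it shut up to about 1.2 to 1.35 rad and snaps it open beyond. Lifting takes about 1 to 2 N at the prong ends; let go too early, it slams shut.
- back_edge (a point): On the back, midway between its prong ends, 125 mm from the hinge axis, in the plane of the underside. The back is a 6 mm steel fork: crosspiece 150 mm wide over the first 45 mm from the axis, then two prongs 40 mm wide (y 35 to 75 either side), gap between them. x points to the hinge, z is normal to the plate: up when folded, rearward when open.
- back_front (a point): Middle of the crosspiece on the back's underside, 22 mm from the hinge axis. Folded, this face looks down at z 40 mm and the prong ends overhang the base plate by 40 mm, free to be lifted from below. Open, it is the front face, 5 mm in front of the axis, that the tablet leans on.
- keeper (a joint): Angle of the keeper, rad: 0 open (bar pointing to the stand's -x, beside the back), 1.57 closed at its stop (bar along the stand's +y, just above the lip). It turns clockwise seen from above, stays where it is left (friction about 0.06 N m, under 1 N at the post).
- keeper_pivot (a point): Vertical pivot axis of the keeper bar, in the stand's frame at x -15, y -92, z 30 mm.
- keeper_post (a point): Top of the keeper's round black grip post, 12 mm diameter, 32 mm tall, standing on the bar 83 mm from the pivot; its top is at z 68 mm over the counter. The bar is 95 mm long, 12 mm wide, z 24 to 36.
- dock: Grey charging dock fixed to the counter, 90 x 200 mm, 40 mm high, with a slot along its y 14.4 mm wide and 172 mm long, open at the top, slot floor at z 10. Origin: centre of the underside.
- tablet: Black order tablet in a rubber case, 170 mm wide (y), 160 mm tall (z), 12 mm thick (x), about 0.4 kg, standing upright in the dock's slot at the start. Origin: centre of its bottom edge; z towards its top edge; the glass screen is on its -x face.
- tablet_top (a point): Middle of the tablet's top edge, 160 mm from its bottom edge.
- tablet_screen (a point): Middle of the tablet's screen face.
- espresso_cup: White cup, 62 mm across, 58 mm high; leave alone. Origin at its foot.
- saucer: White saucer, 120 mm across, 16 mm high; leave alone. Origin at its foot.
- mug: White mug, 80 mm across, 90 mm high; leave alone. Origin at its foot.
- pitcher: Steel milk pitcher, 84 mm across, 100 mm high; leave alone. Origin at its foot.
- sugar_jar: Glass jar, 72 mm across, 100 mm high; leave alone. Origin at its foot.

How it is judged:
By the outcome, as a careful person would: the job done as asked, in the order asked, and still so for the second after the job is handed in, with the robot touching nothing.
It also fails if it takes over 72 s, if anything falls off the work surface, if the arm or the gripper's body presses on something with over 40 N, if the wrist force passes 120 N, or if a joint passes its speed limit or range.

## Robot

A 7-joint arm with a two-finger parallel gripper is mounted at the origin on the work surface. World frame = base frame: x ahead of the robot, y to its left, z up, the work surface at z = 0. Lengths are in m, angles in rad, forces in N, time in s.
With the tool pointing down it reaches from about 0.35 to 0.9 m from the base axis. Payload 7.2 kg.
Tool frame: the origin (TCP) lies midway between the tips of the shut fingers; the grasp point (between the pads) lies 19 mm behind it; z points along the fingers, y is the line along which they close (so a half turn about z gives the same grasp; the last joint's range is limited). The gripper opens to 88 mm and grips with 3 to 60 N. Pads are 20 mm wide; open, the fingers measure 115 mm over their backs; the gripper's body (75 mm by 178 mm) begins 61 mm behind the grasp point.
Start: joints at [1.063, 0.411, -0.013, 1.596, 0.006, 1.134, -0.082], TCP at [0.266, -0.566, 0.223] pointing down, gripper open.
Joint ranges: [-2.95, 2.95], [-0.29, 1.99], [-1.47, 1.44], [0.14, 2.54], [-1.03, 4.17], [0.13, 1.85], [-2.86, 2.86]. Speed limits (rad/s): [2.39, 2.39, 3.01, 3.01, 3.14, 3.14, 3.14].

## Interface

Orientations are given as [roll, pitch, yaw] about the fixed x, y, z axes, in that order (R = Rz(yaw) Ry(pitch) Rx(roll)).
In Python, from rig import state, snapshot, calibration, hand_in gives the robot as it stands.
- The arm moves only by the tool jog_arm, never from a script. Its argument "rows" is a list that holds one entry, the list of rows, each a list of 6 numbers: the shift along the world's x, y, z in m, then the turn, a rotation vector about the world's x, y, z in rad. A call has 1 to 20 rows; each row shifts and turns the commanded pose from where the row before left it; what a row does not reach is not made up. A row lasts 1/10 s, in which the tool goes at most 50 mm and 8.59 degrees, less where a joint would pass 70% of its speed; a pose out of reach is approached as far as the arm can. A call is refused whole if a number of a shift passes 0.05 or a number of a turn 0.15, either way. A call with a gripper value outside its range is refused whole. "fingers" is the opening, from 0 (shut) to 1 (fully open), set as the call begins (left out, the last holds). The fingers move at their own pace and stop on an object; "grip_force" is the grip in N (left out, the last holds). Time passes only in rows, so rows that do not move let the fingers close. It gives the time, the measured TCP pose, the force, the opening and the grip force at its end, in the units of the state.
- state(): the state, without advancing time (a new reading comes with each control period).
- snapshot(name): name is "scene" or "top" or "wrist"; returns the picture (480x640x3 uint8, red, green, blue); there is no depth.
- calibration(name): a dict with "fx", "fy", "cx", "cy" (pixels), "cam_to_world" (4x4, takes a point from camera to world coordinates); the wrist camera has in their place "T_tool_cam" (4x4, takes a point from camera to tool coordinates, whose origin is the TCP and whose axes are the flange's). Camera axes: x right, y up, looking along -z (the intrinsics and any distortion apply to the point x, -y, -z); pixel columns grow to the right and rows downward; lengths in m; the calibration is good to about 2 mm. A picture is of the moment at which its call begins: read the wrist's pose just before it. calibration takes no time and is no camera call.
- hand_in(): hands the job in; it is judged then, once.
The state is a dict: "t": time; "q": joint angles; "dq": joint speeds; "effort": joint torques, N m; "ee_pos": TCP position; "eef_rot": TCP orientation; "contact_force": force on the tool from outside, world axes, zero at the start; "ft_torque": the same for the moment, N m; "opening": finger opening in m; "gripper_force": force on a finger pad.
Only numpy, scipy, OpenCV 4.12 (cv2) and the standard library are available. Lean on these libraries where they do the work, as an engineer would, in place of code of your own. Each camera call takes 0.05 s, during which the arm holds its last target. There are 200 camera calls.

## Working session

There is one attempt and no reset: what is moved stays moved. The work goes in short steps, Python scripts to look and compute and a tool call to move; the robot and the scene stay as the last step left them, time stands still between calls to the robot, and variables do not carry over. Pictures are saved under pics/ and viewed, at most 10 in all, crops included, and the job is handed in when it is done.

Besides the shell and the picture viewer there is one more tool, called after "Request:" as name([rows], argument=value, ...), one row to a line, values as JSON. jog_arm: Moves the arm, as the interface text tells. Its arguments: {"type":"object","properties":{"rows":{"type":"array"},"fingers":{"type":"number"},"grip_force":{"type":"number"}},"required":["rows"]}

```bash
mkdir -p pics; ls; python3 - <<'E'
from rig import *
import cv2,numpy as np
np.set_printoptions(precision=4,suppress=True)
for n in("scene","top"):
    cv2.imwrite(f"pics/{n}0.png",snapshot(n)[:,:,::-1]);c=calibration(n);print({k:(np.array(v)) for k,v in c.items()})
print(calibration("wrist"));print(state())
E
```

```text
pics
{'fx': array(483.6197), 'fy': array(483.6197), 'cx': array(326.9782), 'cy': array(236.0598), 'cam_to_world': array([[ 0.2358, -0.8142,  0.5306,  1.383 ],
       [ 0.9718,  0.2024, -0.1213, -0.1813],
       [-0.0087,  0.5442,  0.8389,  1.3834],
       [ 0.    ,  0.    ,  0.    ,  1.    ]])}
{'fx': array(445.7295), 'fy': array(445.7295), 'cx': array(334.1452), 'cy': array(236.4299), 'cam_to_world': array([[-0.0284,  0.9825, -0.1843,  0.3427],
       [-0.9992, -0.0328, -0.0207, -0.005 ],
       [-0.0263,  0.1836,  0.9826,  1.4785],
       [ 0.    ,  0.    ,  0.    ,  1.    ]])}
{'fx': 366.49497330015737, 'fy': 366.49497330015737, 'cx': 318.4430243844958, 'cy': 244.4597123648387, 'T_tool_cam': array([[-0.0003,  0.954 ,  0.2999,  0.0825],
       [ 1.    ,  0.    ,  0.0008, -0.0001],
       [ 0.0007,  0.2999, -0.954 , -0.1618],
       [ 0.    ,  0.    ,  0.    ,  1.    ]])}
{'t': 0.1, 'q': array([ 1.0628,  0.4118, -0.0127,  1.597 ,  0.0056,  1.1343, -0.0822]), 'dq': array([ 0.0001, -0.0018,  0.0005, -0.0043, -0.0007,  0.0008, -0.001 ]), 'effort': array([  0.0041, -58.9097,   0.6442, -29.1708,  -0.0538,   0.0145,
         0.    ]), 'ee_pos': array([ 0.2659, -0.5651,  0.2219]), 'eef_rot': array([-3.1401,  0.0001,  0.4398]), 'contact_force': array([ 0.8555,  0.2381, -0.1045]), 'ft_torque': array([ 0.0099, -0.0514,  0.0266]), 'gripper_force': 0.0, 'opening': 0.08827973375220431}
```

View pics/scene0.png

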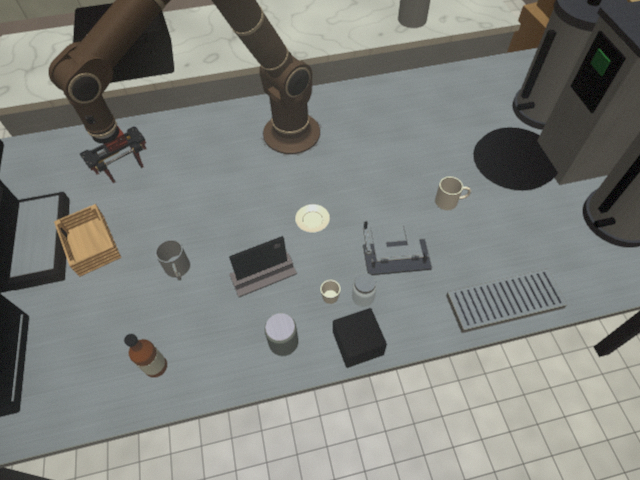

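View pics/top0.png

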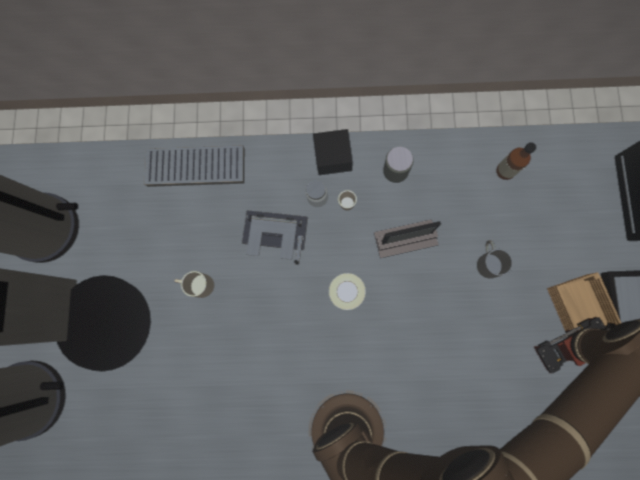

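```bash
cat > h.py <<'E'
import numpy as np,cv2
from rig import *
np.set_printoptions(precision=4,suppress=True)
def ray(n,u,v):
    c=calibration(n);T=np.array(c["cam_to_world"])
    d=T[:3,:3]@np.array([(u-c["cx"])/c["fx"],-(v-c["cy"])/c["fy"],-1]);return T[:3,3],d
def onz(n,u,v,z):
    o,d=ray(n,u,v);return o+d*(z-o[2])/d[2]
def proj(n,p):
    c=calibration(n);T=np.array(c["cam_to_world"]);q=T[:3,:3].T@(np.array(p)-T[:3,3])
    return c["cx"]+c["fx"]*q[0]/-q[2],c["cy"]-c["fy"]*q[1]/-q[2]
E
python3 - <<'E'
import cv2,numpy as np
t=cv2.imread("pics/top0.png");s=cv2.imread("pics/scene0.png")
a=cv2.resize(t[190:280,230:330],(800,720)[:2],interpolation=cv2.INTER_CUBIC)[:, :]
a=cv2.resize(t[195:275,235:315],(400,400),interpolation=cv2.INTER_CUBIC)
b=cv2.resize(t[205:265,365:445],(400,300),interpolation=cv2.INTER_CUBIC)
c=cv2.resize(s[210:290,355:435],(400,400),interpolation=cv2.INTER_CUBIC)[:300]
d=cv2.resize(s[230:300,220:300],(400,350),interpolation=cv2.INTER_CUBIC)[:300]
o=np.vstack([np.hstack([a[:300],b]),np.hstack([c,d])]);o=np.vstack([np.hstack([a[50:350],b]),np.hstack([c,d])])
cv2.imwrite("pics/crop0.png",cv2.convertScaleAbs(o,alpha=1.6))
E
```

```text
(no output)
```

View pics/crop0.png

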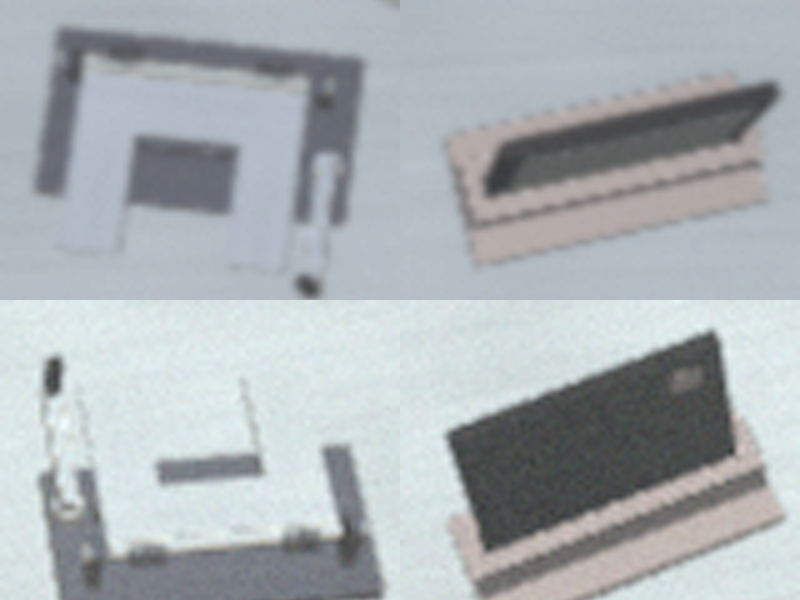

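```bash
python3 - <<'E'
from h import *
A=lambda u,v:(235+u/5,205+v/5)
P=[onz("top",*A(*p),.012) for p in[(60,28),(363,62),(345,222),(37,192)]]
for p in P:print(p)
P=[onz("scene",355+p[0]/5,210+p[1]/5,.012) for p in[(62,305),(382,285),(348,145),(40,175)]]
print("scene stand",*P,sep="\n")
B=lambda u,v:(365+(u-400)/5,205+v/5)
for p,z in[((445,132),.04),((735,73),.04),((470,225),.04),((758,160),.04),((478,265),0),((768,200),0),((490,190),.17),((515,145),.17),((778,88),.17)]:print("dock",p,onz("top",*B(*p),z))
C=lambda u,v:(220+(u-400)/5,230+(v-300)/5)
for p,z in[((448,432),.17),((715,332),.17),((485,550),.04),((735,455),.04)]:print("tab scene",p,onz("scene",*C(*p),z))
print("post",onz("top",*A(308,282),.068),onz("scene",355+53/5,210+60/5,.068))
for n,u,v,z in[("cup",347,199,.058),("jar",317,195,.1),("saucer",347,291,.016),("mug",195,283,.09),("pit",493,262,.1),("bigjar",399,160,.1)]:print(n,onz("top",u,v,z))
E
```

```text
[0.717  0.3198 0.012 ]
[0.6862 0.1137 0.012 ]
[0.5771 0.1276 0.012 ]
[0.6043 0.3344 0.012 ]
scene stand
[0.6777 0.1119 0.012 ]
[0.7133 0.317  0.012 ]
[0.6062 0.3325 0.012 ]
[0.5792 0.1253 0.012 ]
dock (445, 132) [ 0.6249 -0.1061  0.04  ]
dock (735, 73) [ 0.6581 -0.298   0.04  ]
dock (470, 225) [ 0.5627 -0.1195  0.04  ]
dock (758, 160) [ 0.5995 -0.309   0.04  ]
dock (478, 265) [ 0.5417 -0.1268  0.    ]
dock (768, 200) [ 0.5792 -0.3222  0.    ]
dock (490, 190) [ 0.5634 -0.122   0.17  ]
dock (515, 145) [ 0.5901 -0.1382  0.17  ]
dock (778, 88) [ 0.6195 -0.2964  0.17  ]
tab scene (448, 432) [ 0.6157 -0.2982  0.17  ]
tab scene (715, 332) [ 0.585  -0.1339  0.17  ]
tab scene (485, 550) [ 0.6248 -0.2993  0.04  ]
tab scene (735, 455) [ 0.595 -0.134  0.04 ]
post [0.5302 0.1469 0.068 ] [0.528  0.1457 0.068 ]
cup [ 0.733 -0.021  0.058]
jar [0.7382 0.0751 0.1   ]
saucer [ 0.4346 -0.011   0.016 ]
mug [0.4692 0.4646 0.09  ]
pit [ 0.5047 -0.4636  0.1   ]
bigjar [ 0.8459 -0.1932  0.1   ]
```

The scene shows a dark base plate (top view rows 210–250, columns 242–308) with the light fork folded toward the robot and the keeper post at about (297,261). The tablet stands in the pinkish dock at (407,237), with its screen towards the robot. I'll move over the stand for a close wrist view.

Request:
jog_arm([
  [[0.017,0.04,0.004,0,0,0.1275],[0.017,0.04,0.004,0,0,0.1275],[0.017,0.04,0.004,0,0,0.1275],[0.017,0.04,0.004,0,0,0.1275],[0.017,0.04,0.004,0,0,0.1275],[0.017,0.04,0.004,0,0,0.1275],[0.017,0.04,0.004,0,0,0.1275],[0.017,0.04,0.004,0,0,0.1275],[0.017,0.04,0.004,0,0,0.1275],[0.017,0.04,0.004,0,0,0.1275],[0.017,0.04,0.004,0,0,0.1275],[0.017,0.04,0.004,0,0,0.1275],[0.017,0.04,0.004,0,0,0.1275],[0.017,0.04,0.004,0,0,0.1275],[0.017,0.04,0.004,0,0,0.1275],[0.017,0.04,0.004,0,0,0.1275],[0.017,0.04,0.004,0,0,0.1275],[0.017,0.04,0.004,0,0,0.1275],[0.017,0.04,0.004,0,0,0.1275],[0.017,0.04,0.004,0,0,0.1275]],
], fingers=1)

```text
t: 2.1
ee_pos: [0.6066, 0.2357, 0.3023]
eef_rot: [-3.141, -0.001, 2.994]
contact_force: [0.6, -0.3, 1.2]
opening: 0.0878
gripper_force: 0.0
```

Request:
jog_arm([
  [[0,0,0,0,0,0],[0,0,0,0,0,0],[0,0,0,0,0,0]],
])

```text
t: 2.4
ee_pos: [0.6061, 0.2331, 0.3022]
eef_rot: [-3.14, -0.0, 2.988]
contact_force: [-0.5, 0.0, 0.0]
opening: 0.0878
gripper_force: 0.0
```

```bash
cat >> h.py <<'E'
from scipy.spatial.transform import Rotation as Ro
def wcam(s):
    T=np.eye(4);T[:3,:3]=Ro.from_euler("xyz",s["eef_rot"]).as_matrix();T[:3,3]=s["ee_pos"]
    return T@np.array(calibration("wrist")["T_tool_cam"])
def wonz(T,u,v,z):
    c=calibration("wrist");d=T[:3,:3]@np.array([(u-c["cx"])/c["fx"],-(v-c["cy"])/c["fy"],-1]);o=T[:3,3]
    return o+d*(z-o[2])/d[2]
def wshot(name):
    s=state();im=snapshot("wrist")[:,:,::-1].copy();cv2.imwrite(f"pics/{name}.png",im);np.save(f"pics/{name}.npy",wcam(s));return s,im
E
python3 - <<'E'
from h import *
s,im=wshot("w1");print(s["t"],s["ee_pos"],s["eef_rot"],s["q"])
E
```

```text
2.4 [0.6061 0.2331 0.3022] [-3.1403 -0.0004  2.9877] [ 0.0707  0.519  -0.7987  1.3804  0.3698  1.3957  0.6915]
```

View pics/w1.png

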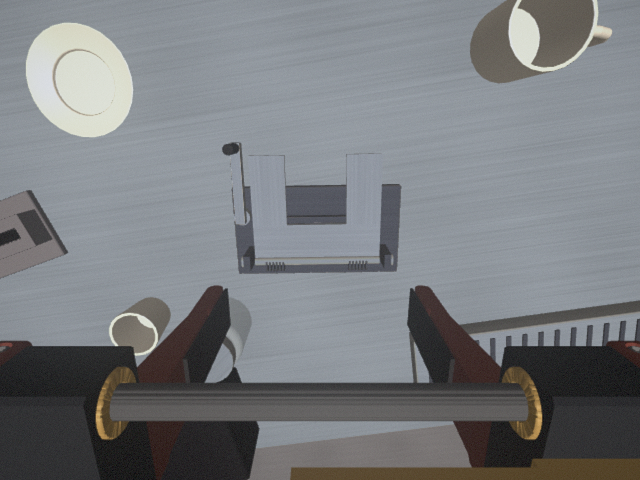

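```bash
python3 - <<'E'
from h import *
T=np.load("pics/w1.npy")
L={"rr":((239,273),.012,(65,-105)),"rl":((397.5,271),.012,(65,105)),"fl":((400.5,185),.012,(-50,105)),
"p1":((249,155.5),.046,(-90,-75)),"p2":((285,155),.046,(-90,-35)),"p3":((346,153.5),.046,(-90,35)),"p4":((381,153),.046,(-90,75)),
"post":((231,149),.068,(-98,-92)),"piv":((241,218),.036,(-15,-92))}
W=[];Q=[]
for k,(p,z,l) in L.items():
    w=wonz(T,*p,z)[:2];W.append(w);Q.append(np.array(l)/1000)
W=np.array(W);Q=np.array(Q)
a=Q-Q.mean(0);b=W-W.mean(0)
th=np.arctan2((a[:,0]*b[:,1]-a[:,1]*b[:,0]).sum(),(a*b).sum());R=np.array([[np.cos(th),-np.sin(th)],[np.sin(th),np.cos(th)]])
t=W.mean(0)-R@Q.mean(0);print("yaw",th,"origin",t);print(dict(zip(L,1e3*(W-Q@R.T-t))))
for l in[(-75,55),(-98,-92),(35,55)]:print(l,R@np.array(l)/1000+t)
E
```

```text
yaw -0.1401625761659868 origin [0.6382 0.2264]
{'rr': array([-0.7668,  0.468 ]), 'rl': array([-0.749 ,  0.3079]), 'fl': array([ 0.4819, -1.9401]), 'p1': array([0.7766, 0.5539]), 'p2': array([0.7944, 0.5619]), 'p3': array([-0.1957, -1.6146]), 'p4': array([-0.3642, -2.819 ]), 'post': array([0.876 , 3.2827]), 'piv': array([-0.8533,  1.1993])}
(-75, 55) [0.5716 0.2913]
(-98, -92) [0.5283 0.149 ]
(35, 55) [0.6806 0.2759]
```

Request:
jog_arm([
  [[-0.017,0.029,-0.035,0,0,0.005],[-0.0175,0.0286,-0.035,0,0,0.005],[0,0,-0.035,0,0,0],[0,0,-0.035,0,0,0],[0,0,-0.035,0,0,0],[0,0,-0.035,0,0,0],[0,0,-0.03,0,0,0],[0,0,-0.02,0,0,0],[0,0,-0.016,0,0,0],[0,0,0,0,0,0],[0,0,0,0,0,0]],
], fingers=1)

```text
t: 3.55
ee_pos: [0.5721, 0.2917, 0.0274]
eef_rot: [3.141, 0.001, 2.999]
contact_force: [0.3, 1.3, -0.1]
opening: 0.0879
gripper_force: 0.0
```

Request:
jog_arm([
  [[0,0,0,0,0,0],[0,0,0,0,0,0],[0,0,0,0,0,0],[0,0,0,0,0,0],[0,0,0,0,0,0],[0,0,0,0,0,0]],
], fingers=0.2, grip_force=15)

```text
t: 4.15
ee_pos: [0.5715, 0.2919, 0.0267]
eef_rot: [-3.141, -0.0, 3.0]
contact_force: [-1.3, -11.7, 2.2]
opening: 0.0433
gripper_force: 7.0
```

Request:
jog_arm([
  [[0,-0.0015,0,0,0,0],[0,-0.0015,0,0,0,0],[0,0,0,0,0,0],[0,0,0,0,0,0]],
])

```text
t: 4.55
ee_pos: [0.5714, 0.29, 0.0267]
eef_rot: [3.14, -0.0, 3.0]
contact_force: [-0.9, 3.8, -0.8]
opening: 0.0398
gripper_force: 15.0
```

Request:
jog_arm([
  [[0.0012,-0.0002,0.0164,0,0,0],[0.0037,-0.0005,0.0161,0,0,0],[0.006,-0.0009,0.0153,0,0,0],[0.0082,-0.0012,0.0143,0,0,0]],
])

```text
t: 4.95
ee_pos: [0.5908, 0.2873, 0.0902]
eef_rot: [3.14, 0.0, 3.001]
contact_force: [1.9, 4.2, -3.5]
opening: 0.0393
gripper_force: 15.0
```

Request:
jog_arm([
  [[0.0102,-0.0015,0.0129,0,0,0],[0.012,-0.0017,0.0112,0,0,0],[0.0135,-0.0019,0.0093,0,0,0],[0.0148,-0.0021,0.0071,0,0,0],[0.0156,-0.0023,0.0048,0,0,0],[0.0161,-0.0023,0.0024,0,0,0],[0.0163,-0.0024,-0.0001,0,0,0],[0,0,0,0,0,0]],
])

```text
t: 5.75
ee_pos: [0.692, 0.2733, 0.1385]
eef_rot: [3.137, 0.003, 2.998]
contact_force: [2.4, 4.5, 4.6]
opening: 0.0397
gripper_force: 15.0
```

```bash
python3 - <<'E'
from h import *
s,im=wshot("w2");print(s["t"],s["ee_pos"],s["eef_rot"],s["contact_force"])
E
```

```text
5.75 [0.692  0.2733 0.1385] [3.1371 0.0034 2.9984] [2.3711 4.4673 4.5506]
```

View pics/w2.png

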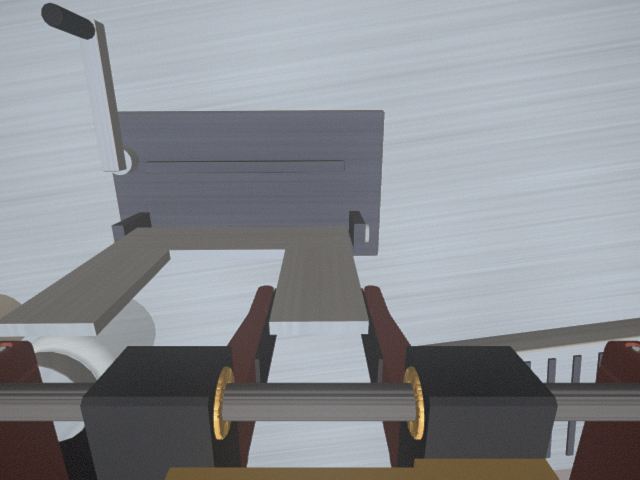

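The fork is held upright with the fingers round its left prong, and the base plate and lip are in view. I'll follow it to the stop, then let go.

Request:
jog_arm([
  [[0.0161,-0.0024,-0.0025,0,0,0],[0.0105,-0.0015,-0.003,0,0,0],[0,0,0,0,0,0]],
])

```text
t: 6.1
ee_pos: [0.7186, 0.2697, 0.1331]
eef_rot: [3.137, 0.004, 2.999]
contact_force: [2.5, 5.7, 5.1]
opening: 0.0397
gripper_force: 15.0
```

Request:
jog_arm([
  [[0,0,0,0,0,0],[0,0,0,0,0,0],[0,0,0,0,0,0],[0,0,0.03,0,0,0],[0,0,0.05,0,0,0],[0,0,0.05,0,0,0],[0,0,0.04,0,0,0]],
], fingers=1)

```text
t: 6.8
ee_pos: [0.7157, 0.2676, 0.304]
eef_rot: [3.141, 0.001, 2.999]
contact_force: [0.4, 0.4, -0.4]
opening: 0.0877
gripper_force: 0.0
```

Request:
jog_arm([
  [[-0.01,-0.038,0.0015,0,0,-0.104],[-0.01,-0.038,0.0015,0,0,-0.104],[-0.01,-0.038,0.0015,0,0,-0.104],[-0.01,-0.038,0.0015,0,0,-0.104],[-0.01,-0.038,0.0015,0,0,-0.104],[-0.01,-0.038,0.0015,0,0,-0.104],[-0.01,-0.038,0.0015,0,0,-0.104],[-0.01,-0.038,0.0015,0,0,-0.104],[-0.01,-0.038,0.0015,0,0,-0.104],[-0.01,-0.038,0.0015,0,0,-0.104],[-0.01,-0.038,0.0015,0,0,-0.104],[-0.01,-0.038,0.0015,0,0,-0.104],[0,0,0,0,0,0],[0,0,0,0,0,0],[0,0,0,0,0,0]],
])

```text
t: 8.3
ee_pos: [0.5958, -0.1864, 0.3188]
eef_rot: [-3.142, -0.001, 1.754]
contact_force: [-0.1, 0.1, 0.9]
opening: 0.0879
gripper_force: 0.0
```

```bash
python3 - <<'E'
from h import *
s,im=wshot("w3");print(s["t"],s["ee_pos"],s["eef_rot"],s["contact_force"])
t=snapshot("top")[:,:,::-1];c=snapshot("scene")[:,:,::-1]
cv2.imwrite("pics/top1.png",t);cv2.imwrite("pics/scene1.png",c)
w=cv2.resize(im,(500,375));a=cv2.resize(t[195:275,235:315],(300,300));b=cv2.resize(c[200:280,355:435],(300,300))
o=np.zeros((600,800,3),np.uint8);o[:375,:500]=w;o[:300,500:]=a;o[300:,500:]=b
cv2.imwrite("pics/v3.png",o)
E
```

```text
8.3 [ 0.5958 -0.1864  0.3188] [-3.1415 -0.0008  1.7541] [-0.1364  0.0525  0.8879]
```

View pics/v3.png

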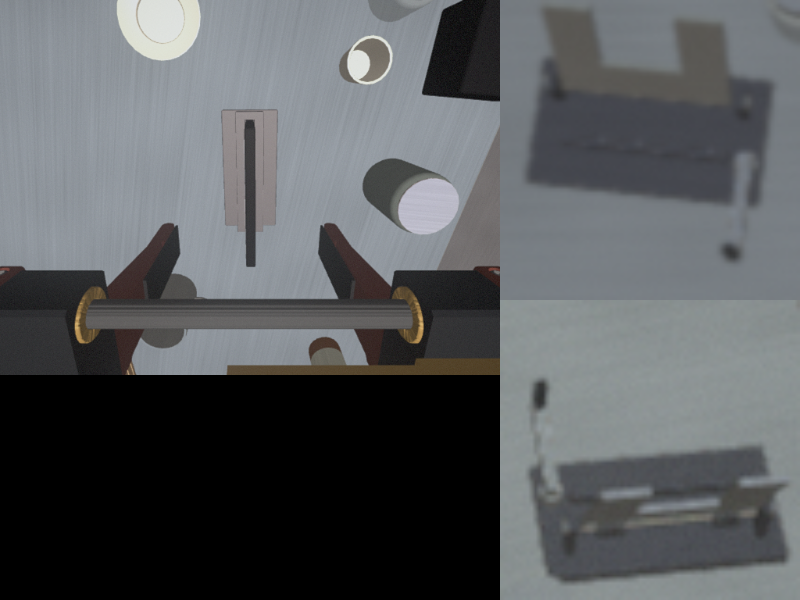

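The back is fully open in both fixed views. The wrist view shows the tablet's top edge as a dark strip, at full-image (320,160) to (320,340). I'll measure that strip.

```bash
python3 - <<'E'
from h import *
im=cv2.imread("pics/w3.png");T=np.load("pics/w3.npy")
g=cv2.cvtColor(im,cv2.COLOR_BGR2GRAY);m=((g<85)*255).astype(np.uint8)
m[:, :285]=0;m[:,355:]=0;m[:140]=0;m[350:]=0
n,l,st,c=cv2.connectedComponentsWithStats(m);k=1+st[1:,4].argmax();print(st[k])
for v in(160,170,200,240,280,320,335):
    x=np.where(l[v]==k)[0];print(v,x.min(),x.max(),g[v,x.min()-3:x.max()+4])
ys,xs=np.where(l==k);top,bot=ys.min(),ys.max()
for v in(200,320):
    x=np.where(l[v]==k)[0];print(v,wonz(T,x.min()-.5,v,.17),wonz(T,x.max()+.5,v,.17))
print(g[top-12:top+20,320],"bot",g[bot-4:bot+6,320])
print("ends z.17",wonz(T,320,top,.17),wonz(T,320,bot+.5,.17),top,bot)
E
```

```text
[ 313  153   14  189 2421]
160 313 325 [147 148 146  78  51  47  49  47  51  55  51  46  55  49  44  71 138 148
 144]
170 313 326 [146 143 114  61  60  63  63  67  67  66  61  66  65  68  64  56  75 147
 147 145]
200 314 326 [143 151  87  52  65  63  63  59  62  63  61  66  60  63  51  75 141 143
 142]
240 314 326 [139 140 136  66  51  59  60  61  60  60  61  61  61  58  54  67 115 136
 139]
280 314 326 [134 137 143  81  54  55  57  61  55  57  59  54  57  59  57  58 113 132
 135]
320 315 326 [150 148 143  65  54  60  60  54  58  57  60  57  59  50  66 124 149 150]
335 315 326 [156 153 149  67  54  57  57  56  51  57  56  60  57  56  66 128 153 150]
200 [ 0.5867 -0.1623  0.17  ] [ 0.5976 -0.1603  0.17  ]
320 [ 0.6081 -0.2753  0.17  ] [ 0.6193 -0.2732  0.17  ]
[121  96 130 147 146 149 147 144 147 141 149 144  74  51  49  49  50  45
  51  51  53  48  49  58  61  65  64  62  67  61  64  67] bot [ 57  56  57  54  90 151 153 155 153 151]
ends z.17 [ 0.585  -0.1229  0.17  ] [ 0.6175 -0.2973  0.17  ] 153 341
```

Request:
jog_arm([
  [[0.003,-0.014,-0.03,0,0,0.006],[0.0032,-0.0136,-0.04,0,0,0],[0,0,-0.04,0,0,0],[0,0,-0.04,0,0,0],[0,0,-0.03,0,0,0],[0,0,-0.0128,0,0,0],[0,0,0,0,0,0]],
], fingers=0.7)

```text
t: 9.15
ee_pos: [0.6013, -0.2144, 0.1245]
eef_rot: [-3.139, -0.002, 1.759]
contact_force: [-0.2, -0.3, -0.6]
opening: 0.0616
gripper_force: 0.0
```

Request:
jog_arm([
  [[0,0,0,0,0,0],[0,0,0,0,0,0],[0,0,0,0,0,0],[0,0,0,0,0,0],[0,0,0,0,0,0],[0,0,0,0,0,0],[0,0,0,0,0,0],[0,0,0,0,0,0]],
], fingers=0, grip_force=30)

```text
t: 9.95
ee_pos: [0.602, -0.2155, 0.1262]
eef_rot: [3.141, 0.0, 1.758]
contact_force: [-0.3, -0.1, 1.3]
opening: 0.0119
gripper_force: 30.0
```

Request:
jog_arm([
  [[0,0,0.015,0,0,0],[0,0,0.03,0,0,0],[0,0,0.04,0,0,0],[0,0,0.045,0,0,0],[0,0,0.045,0,0,0]],
])

```text
t: 10.45
ee_pos: [0.601, -0.2152, 0.303]
eef_rot: [-3.14, -0.001, 1.758]
contact_force: [1.6, -1.2, -4.7]
opening: 0.0118
gripper_force: 30.0
```

Request:
jog_arm([
  [[0.0085,0.0358,0,0,0,-0.0277],[0.0085,0.0358,0,0,0,-0.0277],[0.0085,0.0358,0,0,0,-0.0277],[0.0085,0.0358,0,0,0,-0.0277],[0.0085,0.0358,0,0,0,-0.0277],[0.0085,0.0358,0,0,0,-0.0277],[0.0085,0.0358,0,0,0,-0.0277],[0.0085,0.0358,0,0,0,-0.0277],[0.0085,0.0358,0,0,0,-0.0277],[0.0085,0.0358,0,0,0,-0.0277],[0.0085,0.0358,0,0,0,-0.0277],[0.0085,0.0358,0,0,0,-0.0277],[0,0,0,0.0124,0.0864,0],[0,0,0,0.0124,0.0864,0],[0,0,0,0.0124,0.0864,0],[0,0,0,0.0124,0.0864,0],[0,0,0,0,0,0],[0,0,0,0,0,0]],
])

```text
t: 12.25
ee_pos: [0.701, 0.2119, 0.2948]
eef_rot: [-2.828, 0.007, 1.423]
contact_force: [-0.6, 0.7, -2.9]
opening: 0.0115
gripper_force: 30.0
```

```bash
python3 - <<'E'
from h import *
s,im=wshot("w4");print(s["t"],s["ee_pos"],s["eef_rot"],s["contact_force"],s["q"])
R=Ro.from_euler("xyz",s["eef_rot"]).as_matrix();print(R)
t=np.array([np.cos(-.143),np.sin(-.143),0]);y=np.array([-t[1],t[0],0]);p=s["ee_pos"]-np.array([.638,.2255,0]);print("local",p@t,p@y,p[2])
print("up in stand",-R[:,2]@t,-R[:,2]@y,-R[2,2],"toolx.y",R[:,0]@y,R[:,0]@t)
E
```

```text
12.25 [0.701  0.2119 0.2948] [-2.8284  0.0068  1.4233] [-0.5703  0.7458 -2.9236] [-0.2004  0.8075 -0.2482  0.8081  0.024   1.8153 -0.5444]
[[ 0.147   0.9407 -0.3057]
 [ 0.9891 -0.1419  0.0389]
 [-0.0068 -0.3081 -0.9513]]
local 0.06431207509344118 -0.0044545178048172 0.29482514808719157
up in stand 0.3081585533319413 0.005034140368510995 0.9513216929299548 toolx.y 0.9999669765872347 0.004518192698611141
```

View pics/w4.png

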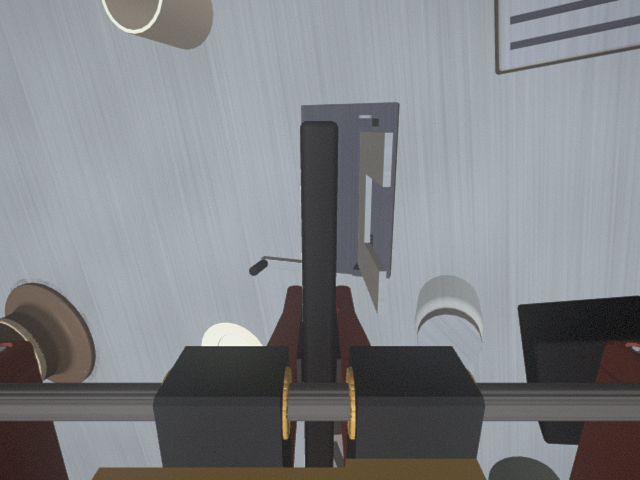

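Request:
jog_arm([
  [[0.0024,0.0027,-0.03,0,0,0.0045],[0,0,-0.035,0,0,0],[0,0,-0.03,0.0025,0.0173,0],[0,0,-0.018,0.0025,0.0173,0],[0,0,0,0,0,0],[0,0,0,0,0,0]],
])

```text
t: 12.9
ee_pos: [0.7037, 0.2152, 0.1835]
eef_rot: [-2.794, 0.003, 1.428]
contact_force: [0.6, -0.5, -3.4]
opening: 0.0118
gripper_force: 30.0
```

```bash
cat > loc.py <<'E'
from h import *
def loc():
    s=state();print(s["t"],s["contact_force"],"q6",s["q"][5])
    R=Ro.from_euler("xyz",s["eef_rot"]).as_matrix()
    t=np.array([np.cos(-.143),np.sin(-.143),0]);y=np.array([-t[1],t[0],0]);p=s["ee_pos"]-np.array([.638,.2255,0]);u=-R[:,2]
    print("local",1e3*np.array([p@t,p@y,p[2]]),"tilt deg",np.degrees(np.arctan2(u@t,u[2])),"roll",u@y,"yawerr",R[:,0]@t)
    f=p-.116*u;print("foot mid",1e3*np.array([f@t,f@y,f[2]]))
if __name__=="__main__":loc()
E
python3 loc.py; python3 - <<'E'
from h import *
c=snapshot("scene")[:,:,::-1];t=snapshot("top")[:,:,::-1];wshot("w5")
a=cv2.resize(c[180:280,345:445],(400,400),interpolation=2);b=cv2.resize(t[185:285,225:325],(400,400),interpolation=2)
cv2.imwrite("pics/v5.png",cv2.convertScaleAbs(np.hstack([a,b]),alpha=1.5))
E
```

```text
12.9 [ 0.5582 -0.542  -3.3937] q6 1.6551025443968408
local [ 66.5519  -0.8723 183.5422] tilt deg 19.934514763137532 roll 0.0032410590623313147 yawerr -0.00039459601361792074
foot mid [27.0024 -1.2483 74.4931]
```

View pics/w5.png

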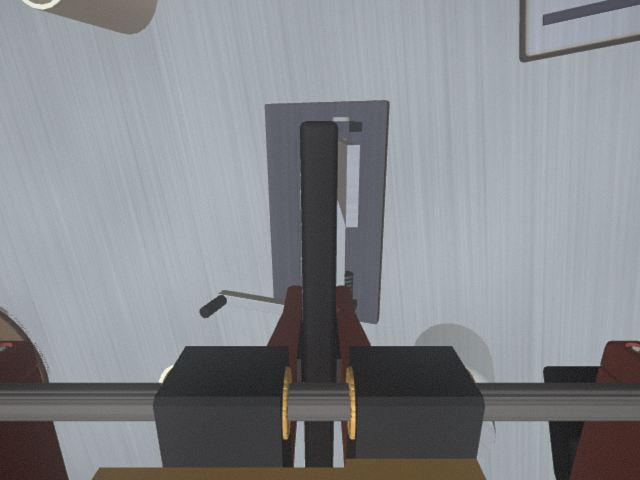

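Request:
jog_arm([
  [[-0.005,0.0007,-0.0139,0,0,0],[-0.005,0.0007,-0.0139,0,0,0],[-0.005,0.0007,-0.0139,0,0,0],[-0.005,0.0007,-0.0139,0,0,0],[0,0,0,0,0,0],[0,0,0,0,0,0]],
])

```text
t: 13.65
ee_pos: [0.684, 0.2177, 0.128]
eef_rot: [-2.794, 0.004, 1.428]
contact_force: [-0.0, 0.6, -3.4]
opening: 0.0117
gripper_force: 30.0
```

```bash
python3 loc.py
```

```text
13.65 [-0.0157  0.6457 -3.3663] q6 1.5238402848832708
local [ 46.6286  -1.2011 127.9665] tilt deg 19.91301621811317 roll 0.00414466803528564 yawerr -0.0001969451645664927
foot mid [ 7.1202 -1.6819 18.903 ]
```

Request:
jog_arm([
  [[0.0014,-0.0002,-0.0005,0,0,0],[0.0014,-0.0002,-0.0005,0,0,0],[0.0014,-0.0002,-0.0005,0,0,0],[0,0,0,0,0,0]],
])

```text
t: 14.05
ee_pos: [0.6859, 0.2177, 0.1268]
eef_rot: [-2.788, 0.004, 1.429]
contact_force: [-7.4, -0.2, 3.8]
opening: 0.0117
gripper_force: 30.0
```

Request:
jog_arm([
  [[0.0014,-0.0002,-0.0005,0,0,0],[0,0,0,0,0,0]],
])

```text
t: 14.25
ee_pos: [0.6865, 0.2177, 0.1265]
eef_rot: [-2.786, 0.005, 1.43]
contact_force: [-10.5, -0.6, 5.4]
opening: 0.0119
gripper_force: 30.1
```

Request:
jog_arm([
  [[0.0014,-0.0002,-0.0005,0,0,0],[0,0,0,0,0,0]],
])

```text
t: 14.45
ee_pos: [0.6873, 0.2177, 0.1261]
eef_rot: [-2.785, 0.005, 1.43]
contact_force: [-11.7, 0.0, 7.4]
opening: 0.012
gripper_force: 30.2
```

Request:
jog_arm([
  [[-0.0014,0.0002,0.0005,0,0,0],[-0.0014,0.0002,0.0005,0,0,0],[0,0,0,0,0,0]],
])

```text
t: 14.75
ee_pos: [0.6858, 0.2178, 0.1266]
eef_rot: [-2.789, 0.004, 1.43]
contact_force: [-7.0, -0.6, 2.6]
opening: 0.0119
gripper_force: 30.0
```

Request:
jog_arm([
  [[-0.0003,0,-0.001,0,0,0],[-0.0003,0,-0.001,0,0,0],[0,0,0,0,0,0]],
])

```text
t: 15.05
ee_pos: [0.6852, 0.2181, 0.1247]
eef_rot: [-2.788, 0.004, 1.43]
contact_force: [-7.7, 0.8, 2.7]
opening: 0.012
gripper_force: 30.0
```

Request:
jog_arm([
  [[-0.0003,0,-0.001,0,0,0],[0,0,0,0,0,0]],
])

```text
t: 15.25
ee_pos: [0.6849, 0.2182, 0.1238]
eef_rot: [-2.788, 0.004, 1.43]
contact_force: [-7.5, 1.2, 3.0]
opening: 0.0118
gripper_force: 30.0
```

```bash
python3 loc.py
```

```text
15.25 [-7.5355  1.2256  2.9664] q6 1.5264487221235514
local [ 47.4361  -0.525  123.771 ] tilt deg 20.24008938476271 roll 0.004070097012200393 yawerr -0.0017771110879109472
foot mid [ 7.3057 -0.9972 14.9348]
```

Request:
jog_arm([
  [[-0.0003,0,-0.001,0,0,0],[0,0,0,0,0,0]],
])

```text
t: 15.45
ee_pos: [0.6846, 0.2183, 0.1229]
eef_rot: [-2.788, 0.004, 1.43]
contact_force: [-6.3, 0.4, 3.4]
opening: 0.0123
gripper_force: 30.0
```

Request:
jog_arm([
  [[-0.0003,0,-0.001,0,0,0],[0,0,0,0,0,0]],
])

```text
t: 15.65
ee_pos: [0.6846, 0.2184, 0.1228]
eef_rot: [-2.789, 0.003, 1.429]
contact_force: [-7.9, 1.0, 8.5]
opening: 0.0117
gripper_force: 30.0
```

Request:
jog_arm([
  [[-0.0003,0,-0.001,0,0,0],[0,0,0,0,0,0]],
])

```text
t: 15.85
ee_pos: [0.6847, 0.2184, 0.1227]
eef_rot: [-2.79, 0.003, 1.429]
contact_force: [-6.8, -0.9, 12.5]
opening: 0.0124
gripper_force: 30.0
```

```bash
python3 loc.py;  python3 - <<'E'
from h import *
c=snapshot("scene")[:,:,::-1];t=snapshot("top")[:,:,::-1];s,w=wshot("w6")
a=cv2.resize(c[200:270,355:435],(400,300),interpolation=2);b=cv2.resize(t[195:275,235:315],(400,300),interpolation=2)
w=w[60:360,200:420];w=cv2.resize(w,(400,545))
o=np.zeros((600,800,3),np.uint8);o[:300,:400]=a;o[300:,:400]=b;o[:545,400:]=w
cv2.imwrite("pics/v6.png",cv2.convertScaleAbs(o,alpha=1.6))
E
```

```text
15.85 [-6.8337 -0.8793 12.4628] q6 1.521250595084378
local [ 47.1976  -0.4182 122.7317] tilt deg 20.1343201186554 roll 0.0029726982394560606 yawerr -0.0014482732679736562
foot mid [ 7.268  -0.763  13.8212]
```

View pics/v6.png

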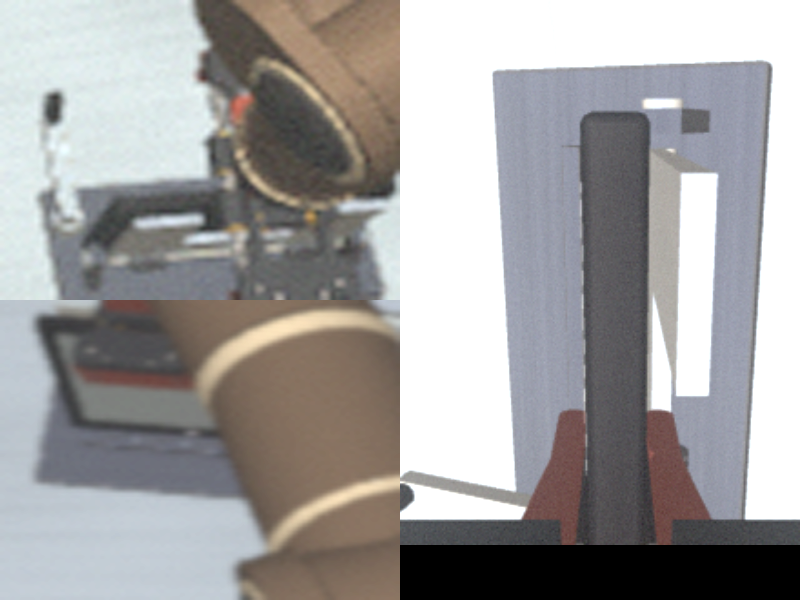

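The tablet's foot sits behind the lip line and its back is against the fork, with the screen towards the robot. The force readings show contact with both the plate and the fork. I'll ease the preload and release.

Request:
jog_arm([
  [[0,0,0.0015,0,0,0],[0,0,0,0,0,0]],
])

```text
t: 16.2
ee_pos: [0.6844, 0.2183, 0.1229]
eef_rot: [-2.79, 0.003, 1.429]
contact_force: [-7.0, 1.4, 6.2]
opening: 0.0122
gripper_force: 30.0
```

Request:
jog_arm([
  [[0,0,0,0,0,0],[0,0,0,0,0,0],[0,0,0,0,0,0],[0,0,0,0,0,0],[0,0,0,0,0,0]],
], fingers=0.45)

```text
t: 16.7
ee_pos: [0.6861, 0.2167, 0.1205]
eef_rot: [-2.793, 0.005, 1.428]
contact_force: [-0.8, -0.8, -0.1]
opening: 0.0395
gripper_force: 0.0
```

```bash
python3 loc.py;  python3 - <<'E'
from h import *
s,w=wshot("w7");a=cv2.imread("pics/w6.png")
cv2.imwrite("pics/v7.png",np.hstack([cv2.convertScaleAbs(x[60:400,160:480],alpha=1.5) for x in(a,w)]))
E
```

```text
16.7 [-0.7619 -0.845  -0.1073] q6 1.5175409846096866
local [ 48.8347  -1.8441 120.541 ] tilt deg 19.97875880397578 roll 0.004561559308759224 yawerr 0.0001448787041965033
foot mid [ 9.2012 -2.3732 11.5231]
```

View pics/v7.png

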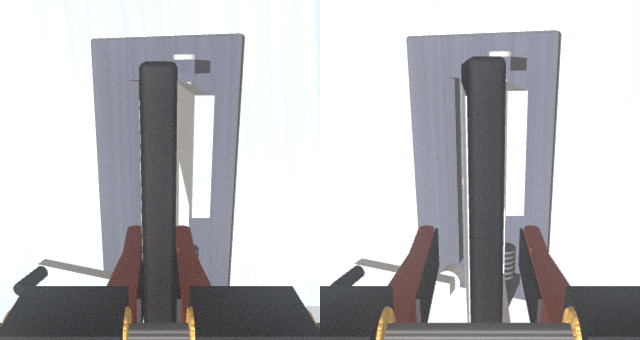

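The tablet's top edge settled back about 6 mm on release, leaning onto the fork, and the fingers are clear on both sides. I'll retract along the lean and measure.

Request:
jog_arm([
  [[0.005,-0.0007,0.0141,0,0,0],[0.0068,-0.001,0.0188,0,0,0],[0.0102,-0.0015,0.0282,0,0,0],[0.0102,-0.0015,0.0282,0,0,0],[0,0,0.05,0,-0.05,0],[0,0,0.05,0,-0.05,0],[-0.03,0,0.04,0,-0.08,0],[-0.04,0,0.02,0,-0.08,0],[-0.04,0,0,0,-0.085,0],[0,0,0,-0.045,0,0],[0,0,0,0,0,0],[0,0,0,0,0,0]],
], fingers=0.45)

```text
t: 17.95
ee_pos: [0.6094, 0.2125, 0.3709]
eef_rot: [3.141, -0.001, 1.434]
contact_force: [1.1, -0.3, 0.7]
opening: 0.0395
gripper_force: 0.0
```

```bash
python3 - <<'E'
from h import *
s,im=wshot("w8");T=wcam(s);print(s["t"],s["ee_pos"],s["eef_rot"],s["q"])
def W(l):
    c,n=np.cos(-.143),np.sin(-.143);return np.array([.638+c*l[0]-n*l[1],.2255+n*l[0]+c*l[1],l[2]])
c=calibration("wrist")
def P(p):
    q=np.linalg.inv(T)@np.append(p,1);return np.round([c["cx"]+c["fx"]*q[0]/-q[2],c["cy"]-c["fy"]*q[1]/-q[2]],1)
u=np.array([.342,0,.94])
for y in(-.085,0,.085):
    b=np.array([.0177,y,.012])+.16*u;print(y,"rear top",P(W(b)),"front top",P(W(b+.012*np.array([-.94,0,.342]))))
g=cv2.cvtColor(im,cv2.COLOR_BGR2GRAY);np.save("pics/g8.npy",g)
print("plate",[P(W(x)) for x in[(.065,-.105,.012),(.065,.105,.012),(-.05,.105,.012),(-.05,-.105,.012)]])
for y in(-.06,0,.06):
    p=P(W(np.array([.0177,y,.012])+.16*u)).astype(int);print(y,p,g[p[1],max(0,p[0]-40):p[0]+40])
E
```

```text
17.95 [0.6094 0.2125 0.3709] [ 3.1409 -0.001   1.4344] [-0.2269  0.3879 -0.2727  1.2984  0.1022  1.4677 -0.627 ]
-0.085 rear top [409.2 275.5] front top [399.6 276.9]
0 rear top [415.9 198. ] front top [405.7 198.6]
0.085 rear top [423.5 109.2] front top [412.7 108.8]
plate [array([379.3, 249.8]), array([388.2,  99.2]), array([301.4,  98.6]), array([302.4, 249.3])]
-0.06 [411 253] [ 52  51  53  53  50  51  64  83 108 113 116 115 116 111 112 110 113 113
 111 115 114 112 118 118  64  51  53  48  50  50  57  56  57  60  56  58
  56  55  72 117 121 121 136 171 175 173 174 160 147 145 144 147 147 144
 148 147 144 147 145 147 148 145 147 147 146 148 146 149 147 147 148 149
 149 151 149 146 151 148 158 174]
0 [415 198] [110 109 112 112 111 112 110 109 111 108 112 110 109 112 111 114 112 112
 113 112 113 109 116  92  51  44  45  50  46  48  54  57  58  53  48  60
  56  55  73 149 178 182 178 180 180 178 177 176 177 176 177 173 175 177
 179 178 182 180 181 177 175 176 181 181 183 178 178 176 180 174 179 175
 179 183 178 184 177 179 182 182]
0.06 [421 136] [111 113 113 113 113 113 112 112 111 114 109 111 111 112 114 113 112 112
 111 109 115 104  55  50  48  52  50  44  50  56  55  54  51  49  53  53
  52  65 105 117 119 125 154 171 175 173 176 175 172 175 169 169 170 177
 179 177 174 174 171 172 168 172 172 177 176 175 176 177 177 178 176 175
 176 173 175 178 182 176 178 178]
```

```bash
python3 - <<'E'
from h import *
T=np.load("pics/w8.npy");g=np.load("pics/g8.npy").astype(int);c=calibration("wrist")
def W(l):
    q,n=np.cos(-.143),np.sin(-.143);return np.array([.638+q*l[0]-n*l[1],.2255+n*l[0]+q*l[1],l[2]])
def P(p):
    q=np.linalg.inv(T)@np.append(p,1);return np.round([c["cx"]+c["fx"]*q[0]/-q[2],c["cy"]-c["fy"]*q[1]/-q[2]],1)
for v in(150,175,200):
    m=g[v-2:v+3,285:425].mean(0).round().astype(int);print(v,m)
for n,x,z in[("plate front",-.05,.012),("lip front bot",-.014,.012),("lip front top",-.014,.022),("lip rear top",-.006,.022),("foot front",.0064,.0161),("top front",.0177+.0547-.0113,.1665),("top rear",.0724,.1624)]:print(n,P(W((x,.03,z))),P(W((x,-.02,z))))
print("ends at col 406",g[95:125,404],"..",g[262:290,400]);print("plate rear",g[105,370:400])
E
```

```text
150 [181 181 176 178 179 179 177 174 174 177 176 176 177 177 177 175 172 132
 101 102 103 101 102  99  99 100  99  97  97  99  99 101 100  98  97  98
 100 101  99  99  97  99  94  84 101 101  96  95  96  95 100  97  71  49
  46  45  52  81 112 111 111 111 109 111 109 111 111 110 110 111 111 111
 109 112 111 111 108 111 112 110 111 111 111 110 110 111 110 111 110 110
 111 109 111 112 111 109 112 111 112 111 110 112 110 111 111 110 112 112
 111 111 111 112 112 112 111 114 109  57  46  46  47  50  48  52  55  55
  53  55  54  54  54  52  64 112 119 119 124 158 175 176]
175 [179 180 181 183 181 179 177 178 180 178 176 173 174 179 176 174 176 166
 106 103 101 101 102 102 100 100  99  99  97 101  99 103 103  99  98  98
 100 100  98  99  98  98  95  80  96  98  96  96  96  88  99  96  61  48
  47  46  58 111 114 111 111 111 110 110 111 109 109 111 112 112 111 109
 110 112 112 111 110 111 111 110 110 112 109 111 111 111 111 110 110 112
 111 110 110 111 111 111 111 111 111 110 111 112 111 112 111 113 112 113
 112 112 112 112 112 115 126  63  45  49  47  47  50  51  55  53  53  55
  55  53  53
[... 588 characters left out ...]
8 180 175 178 177 177 176 177]
plate front [301.8 156.7] [302.  192.7]
lip front bot [327.8 156.9] [327.3 192.8]
lip front top [327.9 157.4] [327.4 194. ]
lip rear top [333.8 157.4] [333.2 194. ]
foot front [342.7 157.2] [341.8 193.4]
top front [408.  168.4] [404.2 218. ]
top rear [418.4 168.1] [414.2 217.2]
ends at col 406 [171 173 172 172 172 170 172 174 171 169 169 172 172 173 167  78  48  50
  51  48  55  46  49  47  51  49  49  48  51  51] .. [ 53  56  56  55  55  57  56  59  56  52  56  52  74 151 174 172 176 175
 177 177 177 179 179 173 177 174 175 178]
plate rear [ 98  98  96  98  96  98 100  94  97 100  96 101  96  96  98  96  97 104
 151 177 175 175 173 169 178 173 172 174 169 173]
```

Measured: the tablet's top is flush with the prong ends, but its foot sits about 6–8 mm too far forward, so the lean is roughly 22°. I'll push the lower part back with closed fingertips until it lies flat.

Request:
jog_arm([
  [[-0.001,0.0017,0,0,0,0.1423],[-0.001,0.0017,0,0,0,0.1423],[-0.001,0.0017,0,0,0,0.1423],[-0.001,0.0017,0,0,0,0.1423],[-0.001,0.0017,0,0,0,0.1423],[-0.001,0.0017,0,0,0,0.1423],[-0.001,0.0017,0,0,0,0.1423],[-0.001,0.0017,0,0,0,0.1423],[-0.001,0.0017,0,0,0,0.1423],[-0.001,0.0017,0,0,0,0.1423],[-0.001,0.0017,0,0,0,0.1423],[0,0,0,-0.0125,-0.0866,0],[0,0,0,-0.0125,-0.0866,0],[0,0,0,0,0,0]],
], fingers=0)

```text
t: 19.4
ee_pos: [0.5973, 0.2318, 0.37]
eef_rot: [3.141, 0.177, 3.001]
contact_force: [-0.4, -0.3, -0.1]
opening: 0.0006
gripper_force: 0.0
```

```bash
python3 loc.py
```

```text
19.4 [-0.4302 -0.3419 -0.1353] q6 1.3045834393990385
local [-41.1951   0.4823 369.9701] tilt deg -10.117763928703638 roll -0.0006317953661817793 yawerr -0.9844467257973478
foot mid [-20.8172   0.5556 255.7741]
```

Request:
jog_arm([
  [[0,0,-0.04,0,0,0],[0,0,-0.04,0,0,0],[0,0,-0.04,0,0,0],[0,0,-0.04,0,0,0],[0,0,-0.04,0,0,0],[0,0,-0.04,0,0,0],[0,0,-0.04,0,0,0],[0,0,-0.025,0,0,0],[0,0,-0.01,0,0,0],[0.0099,-0.0014,0,0,0,0],[0.0099,-0.0014,0,0,0,0],[0.0099,-0.0014,0,0,0,0],[0,0,0,0,0,0],[0,0,0,0,0,0]],
])

```text
t: 20.8
ee_pos: [0.6275, 0.2265, 0.0557]
eef_rot: [-3.141, 0.177, 2.999]
contact_force: [-0.4, -0.5, 0.7]
opening: 0.0006
gripper_force: 0.0
```

Request:
jog_arm([
  [[0.004,-0.0006,0,0,0,0],[0.002,-0.0003,0,0,0,0],[0.002,-0.0003,0,0,0,0],[0,0,0,0,0,0]],
])

```text
t: 21.2
ee_pos: [0.635, 0.2253, 0.0549]
eef_rot: [-3.14, 0.176, 3.0]
contact_force: [-0.1, -0.3, -0.3]
opening: 0.0003
gripper_force: 0.0
```

Request:
jog_arm([
  [[0.002,-0.0003,0,0,0,0],[0.002,-0.0003,0,0,0,0],[0,0,0,0,0,0]],
])

```text
t: 21.5
ee_pos: [0.639, 0.2247, 0.0548]
eef_rot: [-3.14, 0.176, 3.0]
contact_force: [-0.8, -0.4, 0.3]
opening: 0.0003
gripper_force: 0.0
```

Request:
jog_arm([
  [[0.002,-0.0003,0,0,0,0],[0.002,-0.0003,0,0,0,0],[0,0,0,0,0,0]],
])

```text
t: 21.8
ee_pos: [0.6424, 0.2243, 0.0546]
eef_rot: [-3.14, 0.175, 3.0]
contact_force: [-1.4, 0.6, 0.2]
opening: 0.0004
gripper_force: 0.9
```

Request:
jog_arm([
  [[0.002,-0.0003,0,0,0,0],[0,0,0,0,0,0]],
])

```text
t: 22.0
ee_pos: [0.6429, 0.2242, 0.0544]
eef_rot: [-3.139, 0.173, 3.001]
contact_force: [-7.4, 0.2, 4.2]
opening: 0.0003
gripper_force: 4.1
```

Request:
jog_arm([
  [[0.002,-0.0003,0,0,0,0],[0,0,0,0,0,0]],
])

```text
t: 22.2
ee_pos: [0.6433, 0.2243, 0.0542]
eef_rot: [-3.138, 0.171, 3.001]
contact_force: [-13.1, 0.4, 8.7]
opening: 0.0003
gripper_force: 7.6
```

Request:
jog_arm([
  [[0.002,-0.0003,0,0,0,0],[0,0,0,0,0,0]],
])

```text
t: 22.4
ee_pos: [0.6436, 0.2242, 0.0541]
eef_rot: [-3.137, 0.168, 3.002]
contact_force: [-19.8, -0.4, 13.3]
opening: 0.0004
gripper_force: 11.5
```

The push met stiff resistance (20 N for under 1 mm), because the foot jams under the downward component. I'll regrasp the tablet at its real lean and set the foot about 7 mm further back.

Request:
jog_arm([
  [[-0.025,0.0036,0,0,0,0],[-0.025,0.0036,0,0,0,0],[0,0,0.04,0,0,0],[0,0,0.045,0,0,0],[0,0,0.045,0,0,0],[0,0,0.045,0,0,0],[0,0,0.045,0.0125,0.0866,0],[0,0,0.045,0.0125,0.0866,0]],
])

```text
t: 23.2
ee_pos: [0.5979, 0.2308, 0.3232]
eef_rot: [-3.142, -0.0, 3.002]
contact_force: [1.1, -0.1, -1.0]
opening: 0.0006
gripper_force: 0.0
```

Request:
jog_arm([
  [[0.0105,-0.0015,-0.005,0,0,-0.1428],[0.0105,-0.0015,-0.005,0,0,-0.1428],[0.0105,-0.0015,-0.005,0,0,-0.1428],[0.0105,-0.0015,-0.005,0,0,-0.1428],[0.0105,-0.0015,-0.005,0,0,-0.1428],[0.0105,-0.0015,-0.005,0,0,-0.1428],[0.0105,-0.0015,-0.005,0,0,-0.1428],[0.0105,-0.0015,-0.005,0,0,-0.1428],[0.0105,-0.0015,-0.005,0,0,-0.1428],[0.0105,-0.0015,-0.005,0,0,-0.1428],[0.0105,-0.0015,-0.005,0,0,-0.1428],[0,0,0,0,0,0],[0,0,0,0,0,0]],
], fingers=0.5)

```text
t: 24.5
ee_pos: [0.7141, 0.214, 0.2646]
eef_rot: [-3.14, 0.001, 1.433]
contact_force: [1.1, 0.2, 0.5]
opening: 0.0438
gripper_force: 0.0
```

```bash
python3 loc.py; python3 - <<'E'
from h import *
wshot("w9")
E
```

```text
24.5 [1.0592 0.1595 0.4936] q6 1.36377260931655
local [ 76.9418  -0.5013 264.6158] tilt deg 0.09031612037608894 roll 0.0013929848333662318 yawerr -0.0053704041244562175
foot mid [ 76.7589  -0.6629 148.6161]
```

```bash
python3 - <<'E'
from h import *
T=np.load("pics/w9.npy");g=cv2.cvtColor(cv2.imread("pics/w9.png"),6).astype(int)
t=np.array([np.cos(-.143),np.sin(-.143)])
for v in(150,180,210):
    m=g[v-2:v+3].mean(0);print(v,m[220:400].round().astype(int))
    for u in(250,300,350):
        print(u,"x at z.160",1e3*((wonz(T,u,v,.160)[:2]-[.638,.2255])@t),"at .016",1e3*((wonz(T,u,v,.016)[:2]-[.638,.2255])@t))
E
```

```text
150 [103 104 104 104 104 102 101 102 103 105 104 103  99 100 101  94 102 102
 102 101 102 101  96  67  85 102 100  60  48  67 115 117 116 116 114 114
 116 115 116 115 115 116 115 116 116 115 116 116 115 116 116 115 116 116
 115 117 116 116 116 115 116 115 116 117 116 118 115 116 117 120 138  83
  51  51  51  54  54  57  59  59  60  59  59  60  59  61  62  61  59  59
  60  78 123 124 127 157 182 184 182 181 182 182 183 179 177 177 177 177
 176 181 185 185 185 183 179 177 176 177 177 178 180 178 175 177 179 181
 182 178 181 184 182 180 181 181 176 174 172 174 178 182 180 181 183 181
 182 184 180 179 178 181 185 187 185 186 183 179 180 181 179 175 176 181
 184 183 184 184 184 182 186 185 185 184 184 182 182 183 185 185 189 189]
250 x at z.160 27.798106645713098 at .016 1.4921157549805455
300 x at z.160 63.03871000449848 at .016 55.791224659202456
350 x at z.160 98.2625436496129 at .016 110.06449460432255
180 [100 102 103 103 105 105 103 102 101 100 103 105 106 101 100 101 100  92
 102 101 100  99 100  98  84  67  89 101  92  52  50  79 114 116 115 114
 114 115 114 116 113 114 116 115 11
[... 948 characters left out ...]
14 117
 116 115 114 115 115 117 116 115 116 115 117 116 116 116 116 116 117 121
 117  59  49  51  51  53  57  56  58  58  60  59  58  58  59  59  61  61
  58  76 149 183 181 184 184 184 180 179 182 186 183 182 180 183 185 184
 183 182 181 185 184 181 184 186 186 187 187 188 192 187 183 181 182 182
 183 185 185 184 188 188 188 185 185 187 186 185 184 185 186 183 182 182
 183 185 186 188 193 191 190 191 186 185 184 187 190 190 189 189 187 186
 186 189 184 182 187 190 189 188 190 189 189 191 187 189 191 192 189 185]
250 x at z.160 25.598801840490488 at .016 -1.896597256443817
300 x at z.160 62.606984192327005 at .016 55.126016783696016
350 x at z.160 99.59667288472639 at .016 112.12013559015351
```

Request:
jog_arm([
  [[-0.003,0.0004,-0.03,0,0,-0.005],[-0.003,0.0004,-0.025,0.0186,0.129,0],[0,0,0,0.0186,0.129,0],[0,0,0,0.0186,0.129,0],[0,0,0,0,0,0],[0,0,0,0,0,0]],
])

```text
t: 25.15
ee_pos: [0.7084, 0.2148, 0.2076]
eef_rot: [-2.748, 0.002, 1.426]
contact_force: [0.2, 0.6, -0.2]
opening: 0.0439
gripper_force: 0.0
```

```bash
python3 loc.py
```

```text
25.15 [ 0.1763  0.6242 -0.1921] q6 1.7668890920149922
local [ 71.2109  -0.5156 207.618 ] tilt deg 22.529623518607107 roll 0.0009439941898695568 yawerr 0.0017222109706498086
foot mid [ 26.7642  -0.6251 100.4709]
```

Request:
jog_arm([
  [[0,0,-0.016,0,0,0],[0,0,-0.0154,0,0,0],[-0.0054,0.0008,-0.0132,0,0,0],[-0.0054,0.0008,-0.0132,0,0,0],[-0.0054,0.0008,-0.0132,0,0,0],[-0.0054,0.0008,-0.0132,0,0,0],[0,0,0,0,0,0],[0,0,0,0,0,0]],
])

```text
t: 25.95
ee_pos: [0.6863, 0.2182, 0.1267]
eef_rot: [-2.751, 0.002, 1.426]
contact_force: [0.1, 0.6, 0.2]
opening: 0.0438
gripper_force: 0.0
```

Request:
jog_arm([
  [[0,0,0,0,0,0],[0,0,0,0,0,0],[0,0,0,0,0,0],[0,0,0,0,0,0],[0,0,0,0,0,0],[0,0,0,0,0,0]],
], fingers=0, grip_force=25)

```text
t: 26.55
ee_pos: [0.6869, 0.2179, 0.1257]
eef_rot: [-2.75, 0.002, 1.425]
contact_force: [0.5, 0.5, -0.5]
opening: 0.0117
gripper_force: 25.0
```

```bash
python3 loc.py
```

```text
26.55 [ 0.5361  0.4537 -0.5196] q6 1.5806236069365114
local [ 49.4384  -0.5144 125.6892] tilt deg 22.455439676688826 roll 0.0007306415776035617 yawerr 0.003151816918214747
foot mid [ 5.1305 -0.5991 18.4848]
```

Request:
jog_arm([
  [[-0.0015,0.0002,0.006,0,0,0],[0,0,0,0,0,0],[0.0021,-0.0003,0.0012,-0.0034,-0.0237,-0.001],[0.0021,-0.0003,0,-0.0034,-0.0237,-0.002],[0,0,0,0,0,0],[0,0,0,0,0,0]],
])

```text
t: 27.15
ee_pos: [0.6876, 0.2183, 0.1329]
eef_rot: [-2.795, 0.002, 1.423]
contact_force: [-5.4, 0.8, -2.4]
opening: 0.0119
gripper_force: 25.0
```

```bash
python3 loc.py
```

```text
27.15 [-5.4016  0.8157 -2.379 ] q6 1.5343301890000227
local [ 50.0807  -0.1061 132.9481] tilt deg 19.879069814391233 roll 0.000747304887810467 yawerr 0.0043709674987955855
foot mid [10.6365 -0.1928 23.8603]
```

```bash
python3 - <<'E'
from h import *
c=calibration("wrist")
def W(l):
    q,n=np.cos(-.143),np.sin(-.143);return np.array([.638+q*l[0]-n*l[1],.2255+n*l[0]+q*l[1],l[2]])
for f in("w4","w5"):
    T=np.load(f"pics/{f}.npy");g=cv2.cvtColor(cv2.imread(f"pics/{f}.png"),6).astype(int)
    def P(p):
        q=np.linalg.inv(T)@np.append(p,1);return np.round([c["cx"]+c["fx"]*q[0]/-q[2],c["cy"]-c["fy"]*q[1]/-q[2]],1)
    u=np.array([.342,0,.94]);n=np.array([-.94,0,.342]);h=np.array([.035,0,.045])
    for nm,s,d in[("face s0",0,.005),("face s-5",-.005,.005),("face s45",.045,.005),("tip front",.125,.005),("tip rear",.125,-.001)]:
        print(f,nm,[P(W(h+s*u+d*n+np.array([0,y,0]))) for y in(-.055,0,.055,.075)])
    for nm,x,z in[("plate front",-.05,.012),("plate rear",.065,.012),("lip",-.006,.022)]:print(nm,P(W((x,.055,z))),P(W((x,0,z))),P(W((x,.1,z))))
    for v in(130,150,165,205,225,260): print(v,290,g[v-1:v+2,290:410].mean(0).round().astype(int))
E
```

```text
w4 face s0 [array([356.6, 247.4]), array([357.9, 201. ]), array([359.2, 150.6]), array([359.7, 131.2])]
w4 face s-5 [array([356.1, 246.1]), array([357.3, 200.1]), array([358.6, 150.3]), array([359.1, 131.2])]
w4 face s45 [array([362.4, 260.7]), array([364. , 209.5]), array([365.8, 153.4]), array([366.5, 131.7])]
w4 tip front [array([376.5, 293.4]), array([379.4, 230.7]), array([382.6, 160.5]), array([383.9, 132.8])]
w4 tip rear [array([383.6, 293.3]), array([386.9, 230.6]), array([390.5, 160.4]), array([392. , 132.8])]
plate front [300.8 148.1] [301.7 192.6] [300.  109.2]
plate rear [395.6 149.2] [392.9 197.1] [397.9 107. ]
lip [333.1 149. ] [332.8 195.6] [333.3 108. ]
130 290 [163 168 167 168 169 170 166 166 167 163  72  52  60  61  64  65  67  68
  67  65  66  64  65  65  65  63  67  63  63  62  63  59  63  61  60  63
  61  59  60  59  61  60  61  55  50  50  48  49  78  97  94  95  95  95
  94  94  94  93  93  91  93  94  94  93  93  92  92  94  93  98  98  96
  98  95  95  94  96  95  96  93  93  94  96  94  96  96  95  95  93  92
  93  92  96  94  94  94  94  95  98  97  93  93 
[... 5507 characters left out ...]
  97  96
  93  97  95  94  95  96  98  95  93  96 100  98  97  95  97  96  98  96
  96  88  68 101 170 174 172 172 170 171 175 173 173 171 171 168 172 177
 174 171 171 170 172 174 173 172 175 171 172 173]
260 290 [ 97  94  98  97  95  97  97  97  95  91 100 121  57  46  49  51  55  60
  57  60  58  56  57  57  57  57  57  55  55  56  55  54  54  53  53  52
  54  52  52  54  53  51  49  47  43  53 112 170 173 173 172 172 171 171
 157  97  96  96  96  97  98  98  96  94  97  96  98  96  95  96  98  97
  97  95  96  96  99  99  99  96  96  98  97  97  99  96  97  98  97  97
  66  90 169 174 176 174 170 173 174 175 173 174 176 174 174 177 174 169
 170 173 178 174 176 174 174 173 175 175 175 175]
```

Projecting the model into the images shows the fork is exactly where it should be. The early contact comes from the ears: y 80–88 mm against the tablet's 85 mm half-width, front at x 26, up to z 54. The tablet was therefore already as flat as the ears allow, at about 22.5° on ears and prongs. I'll put it back there.

Request:
jog_arm([
  [[-0.0021,0.0003,0,0.0034,0.0237,0.001],[-0.0021,0.0003,-0.0012,0.0034,0.0237,-0.001],[0,0,0,0,0,0],[0.0015,-0.0002,-0.003,0,0,0],[0,0,-0.002,0,0,0],[0,0,0,0,0,0],[0,0,0,0,0,0]],
])

```text
t: 27.85
ee_pos: [0.6867, 0.218, 0.1266]
eef_rot: [-2.75, 0.002, 1.422]
contact_force: [0.5, 0.8, -3.2]
opening: 0.0119
gripper_force: 25.0
```

```bash
python3 loc.py
```

```text
27.85 [ 0.4722  0.8471 -3.2148] q6 1.5813426463197424
local [ 49.2606  -0.485  126.6088] tilt deg 22.463162661136362 roll -8.034922060889568e-05 yawerr 0.006015355819338584
foot mid [ 4.9383 -0.4757 19.4103]
```

Request:
jog_arm([
  [[0.001,-0.0001,-0.0005,0,0,0.005],[0.001,-0.0001,-0.0005,0,0,0],[0,0,0,0,0,0]],
])

```text
t: 28.15
ee_pos: [0.6882, 0.2181, 0.1259]
eef_rot: [-2.748, 0.002, 1.427]
contact_force: [-1.9, -0.3, -1.6]
opening: 0.0123
gripper_force: 25.0
```

Request:
jog_arm([
  [[0,0,-0.0008,0,0,0],[0,0,0,0,0,0]],
])

```text
t: 28.35
ee_pos: [0.6883, 0.218, 0.1256]
eef_rot: [-2.749, 0.002, 1.427]
contact_force: [-3.5, -0.8, 2.3]
opening: 0.0119
gripper_force: 25.0
```

```bash
python3 loc.py
```

```text
28.35 [-3.4627 -0.7729  2.3067] q6 1.5853834909205478
local [ 50.864   -0.255  125.5899] tilt deg 22.51205032915853 roll 0.0016155596901640925 yawerr 0.0006766189288361607
foot mid [ 6.4503 -0.4424 18.4294]
```

Request:
jog_arm([
  [[0,0,0,0,0,0],[0,0,0,0,0,0],[0,0,0,0,0,0],[0,0,0,0,0,0],[0,0,0,0,0,0],[0.0057,-0.0008,0.0139,0,0,0],[0.0076,-0.0011,0.0185,0,0,0],[0.0094,-0.0013,0.0231,0,0,0],[-0.003,0,0.04,-0.0186,-0.129,0],[0,0,0.05,-0.0186,-0.129,0],[-0.03,0,0.05,-0.0186,-0.129,0],[-0.04,0,0.03,0,0,0],[-0.035,0,0.02,0,0,0],[0,0,0,0,0,0],[0,0,0,0,0,0]],
], fingers=0.45)

```text
t: 29.85
ee_pos: [0.6075, 0.2146, 0.3646]
eef_rot: [3.14, 0.001, 1.426]
contact_force: [0.4, 0.2, -0.5]
opening: 0.0397
gripper_force: 0.0
```

```bash
python3 loc.py; python3 - <<'E'
from h import *
s,im=wshot("w10");T=wcam(s);g=cv2.cvtColor(im,6).astype(float);t=np.array([np.cos(-.143),np.sin(-.143)]);y=np.array([-t[1],t[0]]);o=[.638,.2255]
c=calibration("wrist")
def P(l):
    p=np.array([*(np.array(o)+l[0]*t+l[1]*y),l[2],1]);q=np.linalg.inv(T)@p
    return c["cx"]+c["fx"]*q[0]/-q[2],c["cy"]-c["fy"]*q[1]/-q[2]
for yy in(-.06,0,.06):
    u,v=P((.07,yy,.16));v=int(v);m=g[v-1:v+2,:].mean(0);i=int(u)-8
    print(yy,"top pred col",u,m[i-14:i+20].astype(int),"x=",[round(1e3*((wonz(T,k,v,.16)[:2]-o)@t),1) for k in(i,i+10)],i)
    u,v=P((-.001,yy,.016));v=int(v);m=g[v-1:v+2,:].mean(0);i=int(u)
    print("   foot",u,m[i-12:i+8].astype(int),"x=",[round(1e3*((wonz(T,k,v,.016)[:2]-o)@t),1) for k in(i,i+10)],i)
u,v=P((.065,0,.164));u=int(u)
col=g[:,u-2:u+3].mean(1);d=np.where(col[60:340]<80)[0]+60;print("rows",d.min(),d.max(),[1e3*((wonz(T,u,r,.163)[:2]-o)@y) for r in(d.min()-.5,d.max()+.5)])
E
```

```text
29.85 [ 0.4217  0.2325 -0.5004] q6 1.4520085150708872
local [-28.6527 -15.0914 364.6393] tilt deg -0.07040080854859529 roll 0.0010563744677930227 yawerr 0.0014317312690132172
foot mid [-28.5102 -15.2139 248.6395]
-0.06 top pred col 411.89202716321745 [114 113 113 112 112 114 111 116 131  63  49  50  52  50  50  54  56  55
  57  58  57  55  53  61  93 117 118 121 155 174 173 174 170 151] x= [np.float64(60.6), np.float64(71.1)] 403
   foot 337.8063662220963 [100  99  99  94  91 108  99 101  98  99  94  99  98  62  46  49  50  62
 111 115] x= [np.float64(-2.2), np.float64(12.2)] 337
0 top pred col 416.34627476593056 [113 110 112 113 109 113 110  97  54  45  48  47  46  49  54  56  54  54
  55  56  51  55  61 108 180 181 179 176 175 178 176 175 177 176] x= [np.float64(61.6), np.float64(71.6)] 408
   foot 338.42124788604247 [ 97  99  94  89 100  99  96  96  96  94  97  94  77  91  99 100  58  79
 109 111] x= [np.float64(-1.6), np.float64(12.2)] 338
0.06 top pred col 421.2569853465226 [113 109 110 111 112 119  80  49  46  48  46  44  49  51  54  53  52  55
  54  54  52  54  59 101 118 118 120 141 173 175 176 175 173 176] x= [np.float64(62.0), np.float64(71.6)] 413
   foot 339.08145086634977 [ 97  97  95  90  97  99  97  97  95  83  99  97  54  46  47  46  56  93
 111 112] x= [np.float64(-1.1), np.float64(12.2)] 339
rows 111 258 [np.float64(84.13733955070005), np.float64(-62.30934469254267)]
```

The tablet is centred within 1 mm, its top is flush on both prongs, and its foot is about 5 mm behind the lip. Next is the keeper.

Request:
jog_arm([
  [[-0.0072,-0.006,-0.01,0,0,0.143],[-0.0072,-0.006,-0.01,0,0,0.143],[-0.0072,-0.006,-0.01,0,0,0.143],[-0.0072,-0.006,-0.01,0,0,0.143],[-0.0072,-0.006,-0.01,0,0,0.143],[-0.0072,-0.006,-0.01,0,0,0.143],[-0.0072,-0.006,-0.01,0,0,0.143],[-0.0072,-0.006,-0.01,0,0,0.143],[-0.0072,-0.006,-0.01,0,0,0.143],[-0.0072,-0.006,-0.01,0,0,0.143],[-0.0076,-0.0062,-0.01,0,0,0.143],[0,0,0,0,0,0],[0,0,0,0,0,0]],
], fingers=0.5)

```text
t: 31.2
ee_pos: [0.5286, 0.148, 0.2522]
eef_rot: [-3.14, -0.0, 2.993]
contact_force: [1.2, -0.7, 0.4]
opening: 0.0437
gripper_force: 0.0
```

```bash
python3 loc.py; python3 - <<'E'
from h import *
s,im=wshot("w11");T=wcam(s);t=np.array([np.cos(-.143),np.sin(-.143)]);y=np.array([-t[1],t[0]]);o=[.638,.2255]
g=cv2.cvtColor(im,6);m=((g<60)*255).astype(np.uint8)
n,l,st,c=cv2.connectedComponentsWithStats(m)
for k in range(1,n):
    if 60<st[k,4]<4000:
        p=wonz(T,*c[k],.06)[:2]-o;print(st[k],1e3*p@t,1e3*p@y)
E
```

```text
31.2 [ 1.1815 -0.6518  0.3543] q6 1.1637398291020082
local [-97.1955 -92.3349 252.1899] tilt deg 0.006365945234797526 roll 0.0012928264368621718 yawerr -0.9999869911794141
foot mid [-97.2084 -92.4849 136.19  ]
[335 277 127   4 242] -31.455984108870016 -9.872958071921557
[   0  421   69   59 3573] 196.09822935879964 -449.2685337163689
[ 570  421   70   59 3704] 199.40490264573424 261.99361098689536
```

Request:
jog_arm([
  [[-0.0005,0,-0.04,0,0,0],[0,0,-0.04,0,0,0],[0,0,-0.04,0,0,0],[0,0,-0.04,0,0,0],[0,0,-0.03,0,0,0],[0,0,-0.019,0,0,0],[0,0,0,0,0,0]],
])

```text
t: 31.95
ee_pos: [0.5265, 0.1484, 0.0417]
eef_rot: [-3.139, -0.002, 2.997]
contact_force: [1.2, 0.2, 1.0]
opening: 0.0442
gripper_force: 0.0
```

Request:
jog_arm([
  [[0,0,0,0,0,0],[0,0,0,0,0,0],[0,0,0,0,0,0],[0,0,0,0,0,0],[0,0,0,0,0,0]],
], fingers=0, grip_force=6)

```text
t: 32.45
ee_pos: [0.5281, 0.1484, 0.045]
eef_rot: [-3.141, 0.003, 2.999]
contact_force: [-1.4, -0.1, 4.9]
opening: 0.0117
gripper_force: 6.0
```

Request:
jog_arm([
  [[0,0,0.003,0,0,0],[0.0029,0.0127,0,0,0,0],[0.0048,0.0121,0,0,0,0],[0.0067,0.0112,0,0,0,0],[0.0083,0.01,0,0,0,0],[0.0098,0.0086,0,0,0,0],[0,0,0,0,0,0]],
], grip_force=10)

```text
t: 33.15
ee_pos: [0.5614, 0.2055, 0.0471]
eef_rot: [3.141, 0.003, 3.001]
contact_force: [-0.4, 2.4, -2.6]
opening: 0.0115
gripper_force: 10.0
```

Request:
jog_arm([
  [[0.011,0.007,0,0,0,0],[0.012,0.0052,0,0,0,0],[0.0126,0.0032,0,0,0,0],[0.013,0.0012,0,0,0,0],[0.0065,-0.0004,0,0,0,0],[0.0065,-0.0004,0,0,0,0],[0,0,0,0,0,0]],
])

```text
t: 33.85
ee_pos: [0.6209, 0.2186, 0.0471]
eef_rot: [-3.139, -0.0, 2.999]
contact_force: [-3.2, -2.6, -0.1]
opening: 0.0118
gripper_force: 10.0
```

```bash
python3 loc.py
```

```text
33.85 [-3.1578 -2.648  -0.0907] q6 0.8881731733764886
local [-15.9898  -9.2297  47.115 ] tilt deg 0.0014372058019843398 roll 0.002158301096414188 yawerr -0.9999999221292484
foot mid [-15.9927  -9.4801 -68.8847]
```

Request:
jog_arm([
  [[0.002,-0.0003,0,0,0,0],[0,0,0,0,0,0]],
])

```text
t: 34.05
ee_pos: [0.621, 0.2186, 0.047]
eef_rot: [-3.139, -0.002, 3.0]
contact_force: [-9.2, -2.7, 2.2]
opening: 0.0118
gripper_force: 10.0
```

Request:
jog_arm([
  [[0.002,-0.0003,0,0,0,0],[0,0,0,0,0,0]],
])

```text
t: 34.25
ee_pos: [0.622, 0.2185, 0.0469]
eef_rot: [-3.138, -0.004, 3.0]
contact_force: [-11.5, -2.2, 4.3]
opening: 0.0118
gripper_force: 10.0
```

Request:
jog_arm([
  [[0,0,0,0,0,0],[0,0,0,0,0,0],[0,0,0,0,0,0],[0,0,0.02,0,0,0],[0,0,0.03,0,0,0],[-0.02,0.003,0.04,0,0,0],[-0.03,0.004,0.05,0,0,0],[-0.03,0.004,0.05,0,0,0],[-0.02,0,0.05,0,0,0],[0,0,0.03,0,0,0],[0,0,0,0,0,0],[0,0,0,0,0,0]],
], fingers=0.4)

```text
t: 35.45
ee_pos: [0.5362, 0.2281, 0.2999]
eef_rot: [-3.141, 0.004, 2.999]
contact_force: [0.7, -0.5, -0.5]
opening: 0.0354
gripper_force: 0.0
```

```bash
python3 loc.py; python3 - <<'E'
from h import *
s,im=wshot("w12");T=wcam(s);g=cv2.cvtColor(im,6).astype(float);t=np.array([np.cos(-.143),np.sin(-.143)]);y=np.array([-t[1],t[0]]);o=[.638,.2255]
c=calibration("wrist")
def P(l):
    p=np.array([*(np.array(o)+l[0]*t+l[1]*y),l[2],1]);q=np.linalg.inv(T)@p
    return round(c["cx"]+c["fx"]*q[0]/-q[2]),round(c["cy"]-c["fy"]*q[1]/-q[2])
for yy in(-.08,-.04,.0):
    u,v=P((-.015,yy,.036));print("bar",yy,u,v,g[v-14:v+14,u-1:u+2].mean(1).astype(int),"y px for x-21,-9:",P((-.021,yy,.036)),P((-.009,yy,.036)))
u,v=P((-.015,-.009,.068));print("post",u,v);print(g[v-16:v+17:2,u-16:u+17:2].astype(int))
for yy in(-.06,0.03,.06):
    u,v=P((.07,yy,.161));print("top",yy,u,v,g[v-16:v+10,u-1:u+2].mean(1).astype(int))
a=cv2.imread("pics/top0.png").astype(int);b=snapshot("top")[:,:,::-1].astype(int);d=np.abs(a-b).max(2)
for n,(u,v) in dict(cup=(347,199),jar=(317,195),saucer=(347,291),mug=(195,283),pit=(493,262)).items():print(n,d[v-18:v+19,u-18:u+19].mean(),(d[v-18:v+19,u-18:u+19]>40).sum())
E
```

```text
35.45 [ 0.7427 -0.4805 -0.5115] q6 1.2829710457052017
local [-101.1374  -11.9326  299.8847] tilt deg -0.2334508086207133 roll 0.0003654682837734472 yawerr -0.9999916950359062
foot mid [-100.6647  -11.975   183.8856]
bar -0.08 264 271 [ 95  92  92  91  89  87  87  88  84  97 157 160 160 158 159 159 160 158
 146  66  46  50  51  48  48  45  48  47] y px for x-21,-9: (264, 266) (264, 275)
bar -0.04 296 271 [ 93  89  91  91  89  92  90  85  85  97 162 159 159 161 159 162 162 158
 131  59  44  45  46  45  45  45  46  78] y px for x-21,-9: (296, 266) (296, 275)
bar 0.0 328 271 [89 91 94 88 89 88 90 87 76 56 62 89 89 86 89 89 88 89 55 57 89 94 92 93
 85 44 46 83] y px for x-21,-9: (328, 266) (328, 275)
post 321 281
[[ 83  84  87  87  88  89  88  85  89  90  80  78  73  73  76  72  73]
 [166 166 158 158 159 162 163 106  77 139 150  60  62  59  61  64  60]
 [159 159 162 162 161 157  76  39  45  46 126  88  90  89  92  93  89]
 [159 158 163 164 163 158  43  43  41  46  60  90  89  88  89  91  88]
 [160 164 161 162 164 162  43  42  43  37  49  92  85  87  87  85  84]
 [122 125 124 115 113 112  
[... 621 characters left out ...]
 108 108 106 108 109 110 109 107 111 109 109 107 109 105 105]
 [110 109 106 107 107 108 107 109 108 106 108 103 106 110 110 104 110]
 [104 108 107 110 107 110 112 111 108 112 109 108 107 104 108 105 111]]
top -0.06 270 397 [ 37  44  55  52  54  57  59  58  62  71  82  89  76  63  68  77  98  94
  80  87  93  94  89  91  98 102]
top 0.03 361 397 [ 39  44  51  55  55  56  58  59  64  71  84  87  78  63  67  75  98  95
  83  87  93  98  92  87  96 106]
top 0.06 391 397 [ 50  52  53  51  53  55  54  58  61  70  85  85  79  63  65  72  97  93
  83  84  92  95  91  88  95 103]
cup 7.925493060628196 0
jar 7.298027757487217 0
saucer 10.31044558071585 0
mug 7.468224981738495 0
pit 6.547114682249817 0
```

The keeper bar lies along the lip at its predicted closed position, the tablet hasn't moved, and the other items are unchanged in the top view. I'm handing it in.

```bash
python3 -c "
from rig import *
print(hand_in())"
```

```text
the job is handed in; nothing more can be done
None
```

I handed the job in with the stand fully open, the tablet centred behind the lip with its screen out, and the keeper at its stop; the one shortfall is that the tablet leans about 22° rather than flat at 20°, because its lower edge rests on the stand's hinge ears.

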